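# Set and lock the swinging rule of a layout board

## Task

Set the layout board up for the next cut: with a fingertip, push the swinging rule round until it points straight at the round post, and then push the clamp lever on its hub clockwise all the way to its stop, so that the rule is locked in that position. Only push them, never grip either of them, do not swing the lever before the rule is set, and leave the square block and all the loose things on and around the board where they stand.

Things in the scene. Friction and masses are not known exactly. Their poses are not given: they have to be found in the camera images.
- rule (a joint): Angle (rad) of the swinging rule on the board; grows counterclockwise seen from above; 0 = along the board's +x axis, range -1.1 to 1.1. It turns stiffly about a vertical axis (about 0.12 N m of friction) and stays where it is left; at the start it is within 0.2 of 0.
- rule_pivot (a point): Point on the pivot axis of the aluminium rule, at the top of its flat blade, 26 mm above the table. x runs along the rule's middle to its free end, y left, z up; it turns with the rule. The blade is 36 mm wide and ends 185 mm from the axis; an upright rib stands along its middle: push on the rib's side. A hub of 24 mm radius, 36 mm above the table, surrounds the axis.
- rule_tip (a point): Middle of the rule's free end, at the top of the blade, 185 mm from the pivot axis. The rule's upright rib is 12 mm thick (its faces 6 mm left and right of the middle line), runs from 45 to 180 mm from the axis, and has its top 62 mm above the table.
- board: Fixed plywood layout board with an orange card on it, 360 x 420 mm, top 18 mm above the table. Origin at table height on the pivot axis shared by the rule and the lever; the board reaches from -110 to +250 mm along its x (away from the robot) and 210 mm to each side.
- round_post: The mark to point at: fixed upright round steel post on the board, 24 mm in diameter, 42 mm tall, origin at the middle of its foot, 18 mm above the table. It stands 220 to 275 mm from the pivot axis, beyond the rule's end, left or right of the middle.
- square_block: Not the mark: fixed low square steel block on the board, 34 x 34 x 18 mm, on the other side from the round post. Origin at the middle of its foot.
- lever (a joint): Angle (rad) of the clamp lever: 0 = fully open, grows as it turns clockwise seen from above, stop (locked) at 1.6. It stays where it is left (about 0.1 N m of friction); it starts between 0 and 0.3.
- lever_pivot (a point): Point on the vertical axis of the steel clamp lever (the same as the rule's), 74 mm above the table. x runs along the lever to its free end; it turns with the lever. It sits on a cap of 18 mm radius, top 86 mm above the table. Open, it points to the robot's side of the board and right; locked, to the robot's side and left. Only the board is below its outer part.
- lever_end (a point): Middle of the lever's free end, 100 mm from its axis, 74 mm above the table. The bar is straight, 14 mm wide and 16 mm high (66 to 82 mm above the table). Its side faces are 7 mm from its middle line; a finger that locks it presses on the left face (y of lever_pivot).
- weight: Loose brass paperweight on the board beyond the rule's end, 38 mm in diameter, 46 mm tall, origin at the middle of its underside. Leave it.
- steel_bar: Loose dark steel bar lying on the board's left side, 60 x 24 x 24 mm, origin at the middle of its underside. Leave it.
- tape: Loose roll of clear tape lying on the board's right side, 54 mm across, 18 mm high, origin at the middle of its underside. Leave it.
- bottle: Loose amber glass bottle standing on the table left of the board, 60 mm in diameter, 170 mm tall, origin at its foot. Leave it.
- tumbler: Loose glass tumbler standing on the table left of the board, 70 mm in diameter, 100 mm tall, origin at its foot. Leave it.
- glue: Loose white glue bottle standing on the table right of the board, 34 mm in diameter, 100 mm tall, origin at its foot. Leave it.
- brush: Loose brush lying on the table right of the board. Leave it.

How it is judged:
On the way, in this order (a step that is already met when the one before it is completed fails the run):
1. the rule points at the round post while the lever is still open (y of round_post in the frame of rule_pivot between -0.008 and 0.008 m and x of round_post in the frame of rule_pivot above 0.1 m and value of joint lever below 0.6 rad), for 0.3 s.
2. the lever is at its stop with the rule still pointing at the round post (y of round_post in the frame of rule_pivot between -0.008 and 0.008 m and x of round_post in the frame of rule_pivot above 0.1 m and value of joint lever above 1.48 rad), for 0.2 s.
At the end, for the whole second after the job is handed in: The middle line of the rule, drawn on beyond its end, passes within 8 mm of the centre of the round post, the lever is within 0.12 rad of its stop, both are at rest, and every loose thing is within 20 mm of where it stood (all of step 2 and velocity of joint rule between -0.02 and 0.02 rad/s and velocity of joint lever between -0.02 and 0.02 rad/s and distance of each of weight, steel_bar, tape, bottle, tumbler, glue, brush from where it was at the start of the episode below 0.02 m); the robot touches nothing.
It fails at once if the lever is swung (past 0.7 rad) while the rule does not point at the round post (value of joint lever above 0.7 rad and not (y of round_post in the frame of rule_pivot between -0.008 and 0.008 m and x of round_post in the frame of rule_pivot above 0.1 m)).
It fails at once if the rule is gripped: the fingers press on both sides of its rib at once (contact force between each of rule_c2, rule_c3 and the fingers above 0.4 N).
It fails at once if the lever is gripped: the fingers press on both its sides at once (contact force between each of lever_c1, lever_c2 and the fingers above 0.4 N).
It fails at once if a loose thing is lifted, carried or pushed more than 20 mm (distance of any of weight, steel_bar, tape, bottle, tumbler, glue, brush from where it was at the start of the episode above 0.02 m).
It also fails if it takes over 61 s, if anything falls off the work surface, if the arm or the gripper's body presses on something with over 40 N, if the wrist force passes 120 N, or if a joint passes its speed limit or range.

## Robot

A 6-joint arm with a two-finger parallel gripper is mounted at the origin on the work surface. World frame = base frame: x ahead of the robot, y to its left, z up, the work surface at z = 0. Lengths are in m, angles in rad, forces in N, time in s.
With the tool pointing down it reaches from about 0.4 to 0.825 m from the base axis. Payload 7 kg.
Tool frame: the origin (TCP) lies on the centre line of the jaws, within the pads' length; the fingertips stand 22 mm ahead of it and the grasp point (between the pads) lies 3 mm ahead of it; z points along the fingers, y is the direction in which the jaws open and shut (so a half turn about z gives the same grasp; the last joint's range is limited). The gripper opens to 88 mm and grips with 3 to 60 N. Pads are 19 mm wide; open, the fingers measure 130 mm over their backs; the gripper's body (78 mm by 193 mm) begins 47 mm behind the grasp point.
Start: joints at [-0.857, 0.359, 0.012, 0, -1.224, -0.288], TCP at [0.279, -0.615, 0.249] pointing down, gripper open.
Joint ranges: [-3.07, 3.07], [-1.43, 2.12], [-1.02, 1.25], [-3.03, 1.67], [-3.05, -0], [-3.03, 3.03]. Speed limits (rad/s): [2.39, 2.39, 3.01, 3.14, 3.14, 3.14].

## Interface

Orientations are given as [roll, pitch, yaw] about the fixed x, y, z axes, in that order (R = Rz(yaw) Ry(pitch) Rx(roll)).
In Python, from station import arm gives the robot as it stands. The module is installed in compiled form; this text tells all that it offers.
- The arm moves only by the tool arm_command, never from a script. Its argument "motion" is a list of rows, each a list of 3 entries, a list of its own where there are three numbers: the shift along the tool's x, y, z in mm, then the turn, a rotation vector about the tool's x, y, z in degrees, then the opening, from 0 (shut) to 1 (fully open). In form: [[[tx, ty, tz], [wx, wy, wz], grip], ...]. A call has 1 to 20 rows; each row shifts and turns the commanded pose from where the row before left it, along the tool's axes as they then stand; what a row does not reach is not made up. A row lasts 1/12 s, in which the tool goes at most 41.7 mm and 7.16 degrees, less where a joint would pass 70% of its speed; a pose out of reach is approached as far as the arm can. A call is refused whole if a number of a shift passes 41.7 or a number of a turn 7.16, either way. A call with a gripper value outside its range is refused whole. The fingers move at their own pace and stop on an object; "newtons" is the grip in N (left out, the last holds). Time passes only in rows, so rows that do not move let the fingers close. It gives the time, the measured TCP pose, the force and the opening at its end, in the units of the state.
- arm.get_state(): the state, without advancing time (a new reading comes with each control period).
- arm.grab_frame(name): name is "scene" or "side" or "wrist"; returns the picture (480x640x3 uint8, red, green, blue); there is no depth.
- arm.camera_info(name): a dict with "fov_y" (degrees; the focal length in pixels is half the picture's height over the tangent of half this angle, whatever the lens; pixels are square), "cx", "cy" (the principal point, pixels), "view" (4x4, takes a point from world to camera coordinates); the wrist camera has in their place "tool_from_camera" (4x4, takes a point from camera to tool coordinates, whose origin is the TCP and whose axes are the flange's). Camera axes: x right, y down, z forward; pixel columns grow to the right and rows downward; lengths in m; the calibration is good to about 2 mm. The wrist camera is an equidistant fisheye: a pixel r from the principal point sees the ray r / f radians off the axis. A picture is of the moment at which its call begins: read the wrist's pose just before it. camera_info takes no time and is no camera call.
- arm.job_done(): hands the job in, once; it reports no verdict.
The state is a dict: "t": time; "q": joint angles; "qd": joint speeds; "joint_efforts": joint torques, N m; "eef_pos": TCP position; "ee_rot": TCP orientation; "force": force on the tool from outside, world axes, zero at the start; "moment": the same for the moment, N m; "width": finger opening in m.
Only numpy, scipy, OpenCV 4.12 (cv2) and the standard library are available. Lean on these libraries where they do the work, as an engineer would, in place of code of your own. Each camera call takes 0.05 s, during which the arm holds its last target. There are 200 camera calls.

## Working session

There is one attempt and no reset: what is moved stays moved. The work goes in short steps, Python scripts to look and compute and a tool call to move; the robot and the scene stay as the last step left them, time stands still between calls to the robot, and variables do not carry over. Pictures are saved under pics/ and viewed, on a budget of 10 in all, crops included, one or two more only if the job needs it, and the job is handed in when it is done.

Besides the shell and the picture viewer there is one more tool, called in YAML: its name, and indented under it one key for each argument. arm_command: Moves the arm, as the interface text tells. Its arguments: {"type":"object","properties":{"motion":{"type":"array","items":{"type":"array"}},"newtons":{"type":"number"}},"required":["motion"]}

```bash
mkdir -p pics; python3 - <<'E'
from station import arm
import cv2,numpy as np
np.set_printoptions(precision=4,suppress=True)
print(arm.get_state())
for n in("scene","side","wrist"):
    print(n,arm.camera_info(n))
    cv2.imwrite(f"pics/{n}0.png",arm.grab_frame(n)[:,:,::-1])
E
```

```text
{'t': 0.0, 'q': array([-0.8569,  0.3594,  0.0111, -0.0003, -1.2241, -0.2881]), 'qd': array([ 0.0002, -0.0015,  0.0023, -0.0004, -0.0015,  0.0018]), 'joint_efforts': array([ -0.0016, -58.2707,  29.3063,   6.9974,   0.0068,  -0.0002]), 'eef_pos': array([ 0.2786, -0.6143,  0.2477]), 'ee_rot': array([ 3.14  , -0.0002, -2.7159]), 'force': array([ 0.3108,  0.2912, -0.2604]), 'moment': array([ 0.0388,  0.0101, -0.0406]), 'width': 0.0875504807260592}
scene {'fov_y': 50.5891558432331, 'cx': 312.9790666821794, 'cy': 238.55611637384723, 'view': array([[ 0.5713,  0.8207, -0.0004, -0.3424],
       [ 0.5024, -0.3501, -0.7906, -0.2362],
       [-0.649 ,  0.4515, -0.6124,  1.5216],
       [ 0.    ,  0.    ,  0.    ,  1.    ]])}
side {'fov_y': 54.19046787475744, 'cx': 319.05018596533677, 'cy': 245.61061950548694, 'view': array([[-0.9581, -0.2861,  0.0114,  0.5823],
       [-0.2248,  0.7271, -0.6486,  0.184 ],
       [ 0.1773, -0.624 , -0.761 ,  1.0468],
       [ 0.    ,  0.    ,  0.    ,  1.    ]])}
wrist {'fov_y': 65.70646984690485, 'cx': 317.6633679772826, 'cy': 238.91995994180132, 'tool_from_camera': array([[ 0.0008, -0.9654, -0.2609,  0.0716],
       [ 1.    ,  0.0009, -0.0002, -0.0005],
       [ 0.0004, -0.2609,  0.9654, -0.136 ],
       [ 0.    ,  0.    ,  0.    ,  1.    ]])}
```

View pics/scene0.png

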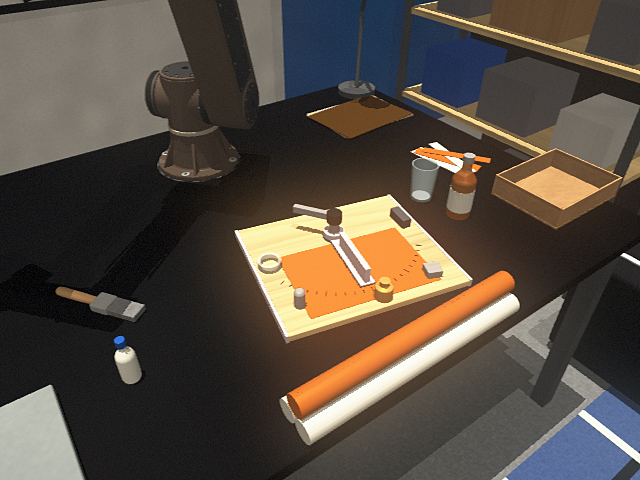

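View pics/side0.png

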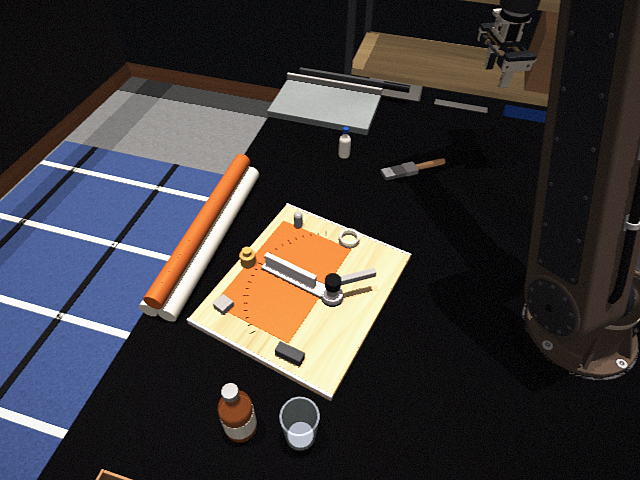

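The round post is at scene (299,298) and side (298,220), on the robot's right. The rule points from its hub at scene (334,233) to its tip at (368,280), and the lever end is at scene (294,209), side (376,272). The square block is at scene (432,270). Next I'll triangulate these roughly.

```bash
cat > h.py <<'E'
import numpy as np,cv2
from scipy.spatial.transform import Rotation as R
np.set_printoptions(precision=4,suppress=True)
def ray(info,uv,st=None):
    f=240/np.tan(np.radians(info["fov_y"]/2)); d=np.array([uv[0]-info["cx"],uv[1]-info["cy"]])/f
    if "view" in info:
        c=np.r_[d,1]; V=info["view"]; return -V[:3,:3].T@V[:3,3],V[:3,:3].T@(c/np.linalg.norm(c))
    r=np.hypot(*d); c=np.r_[d*np.sinc(r/np.pi),np.cos(r)]
    T=info["tool_from_camera"]; W=R.from_euler("xyz",st["ee_rot"]).as_matrix()
    return st["eef_pos"]+W@T[:3,3],W@T[:3,:3]@c
def plane(info,uv,z,st=None):
    o,d=ray(info,uv,st); return o+d*(z-o[2])/d[2]
def tri(*rays):
    A=sum(np.eye(3)-np.outer(d,d) for o,d in rays); b=sum((np.eye(3)-np.outer(d,d))@o for o,d in rays)
    return np.linalg.solve(A,b)
def project(info,P,st):
    T=info["tool_from_camera"]; W=R.from_euler("xyz",st["ee_rot"]).as_matrix()
    c=T[:3,:3].T@(W.T@(np.array(P)-st["eef_pos"])-T[:3,3]); th=np.arctan2(np.hypot(c[0],c[1]),c[2])
    f=240/np.tan(np.radians(info["fov_y"]/2)); return np.array([info["cx"],info["cy"]])+f*th*c[:2]/np.hypot(c[0],c[1])
E
python3 - <<'E'
from station import arm
from h import *
a,b=arm.camera_info("scene"),arm.camera_info("side")
for n,p,q in[("c1",(235,234),(410,257)),("c2",(388,196),(331,395)),("c3",(470,281),(190,320)),("c4",(286,334),(289,205)),
 ("post top",(299,291),(298,213)),("levend",(294,209),(376,272)),("cap",(334,210),(333,278)),("ribtiptop",(370,269),(264,257)),("weight",(385,280),(248,252)),("bar",(401,216),(290,351)),("tape",(270,262),(349,238))]:
    print(n,tri(ray(a,p),ray(b,q)))
E
```

```text
c1 [ 0.397  -0.0869  0.0055]
c2 [0.4894 0.3166 0.0142]
c3 [0.835  0.2414 0.0109]
c4 [ 0.7409 -0.1608  0.0155]
post top [ 0.6945 -0.1     0.0578]
levend [0.4659 0.0365 0.0701]
cap [0.5489 0.0937 0.0904]
ribtiptop [0.7243 0.0573 0.0566]
weight [0.7666 0.0575 0.0587]
bar [0.595  0.2604 0.0341]
tape [ 0.555  -0.0837  0.0266]
```

arm_command:
  motion:
    - [[-30.8,24.7,-2.9],[0,0,0],0]
    - [[-30.8,24.7,-2.9],[0,0,0],0]
    - [[-30.8,24.7,-2.9],[0,0,0],0]
    - [[-30.8,24.7,-2.9],[0,0,0],0]
    - [[-30.8,24.7,-2.9],[0,0,0],0]
    - [[-30.8,24.7,-2.9],[0,0,0],0]
    - [[-30.8,24.7,-2.9],[0,0,0],0]
    - [[-30.8,24.7,-2.9],[0,0,0],0]
    - [[-30.8,24.7,-2.9],[0,0,0],0]
    - [[-30.8,24.7,-2.9],[0,0,0],0]
    - [[-30.8,24.7,-2.9],[0,0,0],0]
    - [[-30.8,24.7,-2.9],[0,0,0],0]
    - [[-30.8,24.7,-2.9],[0,0,0],0]
    - [[-30.8,24.7,-2.9],[0,0,0],0]
    - [[-30.8,24.7,-2.9],[0,0,0],0]
    - [[-30.8,24.7,-2.9],[0,0,0],0]
    - [[-30.8,24.7,-2.9],[0,0,0],0]
    - [[-30.8,24.7,-2.9],[0,0,0],0]

```text
t: 1.65
eef_pos: [0.6004, 0.0212, 0.3009]
ee_rot: [3.141, -0.0, -2.716]
force: [-0.0, -0.0, 0.3]
width: 0.0005
```

arm_command:
  motion:
    - [[0,0,0],[0,0,-6.8],0]
    - [[0,0,0],[0,0,-6.8],0]
    - [[0,0,0],[0,0,-6.8],0]
    - [[0,0,0],[0,0,-6.8],0]
    - [[0,0,0],[0,0,-6.8],0]
    - [[0,0,0],[0,0,-6.8],0]
    - [[0,0,0],[0,0,-6.8],0]
    - [[0,0,0],[0,0,-6.8],0]
    - [[0,0,0],[0,0,0],0]
    - [[0,0,0],[0,0,0],0]

```text
t: 2.48
eef_pos: [0.5999, 0.0192, 0.3005]
ee_rot: [3.141, -0.0, -1.77]
force: [0.6, -0.1, -0.0]
width: 0.0001
```

```bash
python3 - <<'E'
from station import arm
from h import *
import pickle
s=arm.get_state(); im=arm.grab_frame("wrist")
print(s["t"],s["eef_pos"],s["ee_rot"],s["q"],s["width"])
pickle.dump((s,im),open("w1.pkl","wb")); cv2.imwrite("pics/w1.png",im[:,:,::-1])
E
```

```text
2.4833 [0.5999 0.0192 0.3005] [ 3.1412 -0.0001 -1.7701] [ 0.3571  0.2079 -0.0782 -0.0001 -1.2851 -0.5564] 8.639888725644839e-05
```

View pics/w1.png

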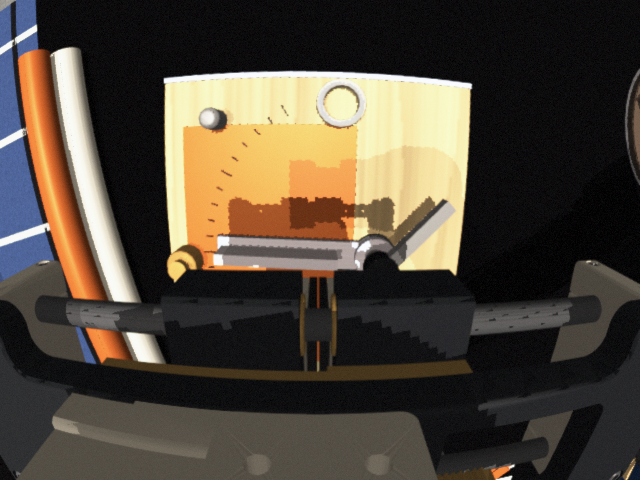

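The post top is at (211,117), the tape at (341,103), and the lever end at (447,207). The rule blade runs along row ~250, and the hub at (377,255) is partly hidden by the gripper. I'll move above the push start and look again.

arm_command:
  motion:
    - [[-32.6,-21.7,0],[0,0,0],0]
    - [[-32.6,-21.7,0],[0,0,0],0]
    - [[-32.6,-21.7,0],[0,0,0],0]
    - [[0,0,0],[0,0,0],0]
    - [[0,0,0],[0,0,0],0]

```text
t: 2.95
eef_pos: [0.6836, 0.1039, 0.2986]
ee_rot: [3.139, -0.001, -1.768]
force: [0.6, -0.2, -0.1]
width: 0.0007
```

```bash
python3 - <<'E'
from station import arm
from h import *
import pickle
s=arm.get_state(); im=arm.grab_frame("wrist")
print(s["t"],s["eef_pos"],s["ee_rot"])
pickle.dump((s,im),open("w2.pkl","wb")); cv2.imwrite("pics/w2.png",im[:,:,::-1])
a,b=arm.camera_info("scene"),arm.camera_info("side")
print("bottle",tri(ray(a,(459,215)),ray(b,(240,437))))
E
```

```text
2.95 [0.6836 0.1039 0.2986] [ 3.1392 -0.0015 -1.7682]
bottle [ 0.6348  0.4358 -0.0113]
```

View pics/w2.png

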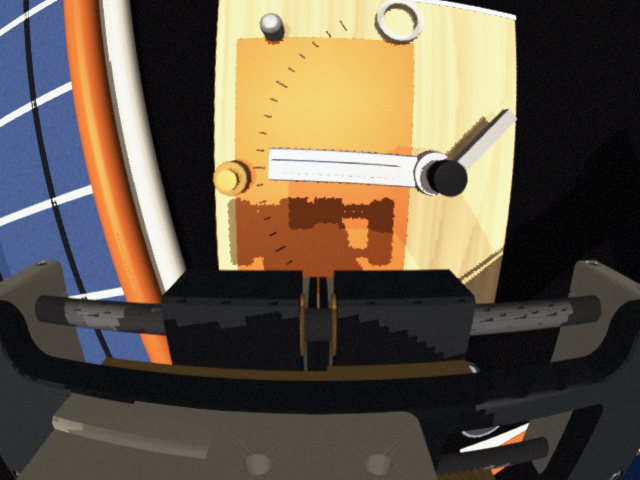

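The view is clear. The cap is a black disc at (447,178), the post top is near (272,22), the blade end at (269,165), the lever end at (510,117) and the weight at (232,178). The dial fan and the card lie clear of these. Now to measure.

```bash
python3 - <<'E'
from station import arm
from h import *
import pickle
(s1,i1),(s2,i2)=[pickle.load(open(f,"rb")) for f in("w1.pkl","w2.pkl")]
I=arm.camera_info("wrist")
g=cv2.cvtColor(i2,cv2.COLOR_RGB2GRAY)
m=np.zeros_like(g); m[145:212,412:480]=(g[145:212,412:480]<45)
n,l,st,c=cv2.connectedComponentsWithStats(m); k=1+np.argmax(st[1:,4]); (cc,cr)=cv2.minEnclosingCircle(np.argwhere(l==k)[:,::-1].astype(np.float32)); print("cap",st[k],c[k],cc,cr)
cap=plane(I,cc,.086,s2); print("cap pos",cap)
for nm,im,bx in(("w1",i1,(190,100,45,40)),("w2",i2,(250,0,45,50))):
    x,y,w,h=bx; p=im[y:y+h,x:x+w]; hsv=cv2.cvtColor(p,cv2.COLOR_RGB2HSV)
    m=(hsv[:,:,1]<60).astype(np.uint8); n,l,st,c=cv2.connectedComponentsWithStats(m); k=1+np.argmax(st[1:,4]); print(nm,"post mask",st[k]+[x,y,0,0,0],c[k]+[x,y])
crop=np.hstack([cv2.resize(i1[95:145,185:240],None,fx=7,fy=7,interpolation=cv2.INTER_NEAREST),cv2.resize(i2[0:50,245:300],None,fx=7,fy=7,interpolation=cv2.INTER_NEAREST)])
cv2.imwrite("pics/post.png",crop[:,:,::-1])
print("post tri",tri(ray(I,(211,117),s1),ray(I,(272,22),s2)), plane(I,(272,22),.060,s2))
print("lever end",plane(I,(510,117),.082,s2),"tip",plane(I,(269,165),.026,s2))
E
```

```text
cap [ 427  160   40   36 1098] [446.4918 177.1721] (446.3809509277344, 176.7936553955078) 19.965078353881836
cap pos [0.551  0.0892 0.086 ]
w1 post mask [199 100  27  29 625] [211.8064 114.5072]
w2 post mask [258   0  26  41 717] [270.7657  20.0781]
post tri [ 0.689  -0.1006  0.0518] [ 0.6888 -0.098   0.06  ]
lever end [0.4681 0.039  0.082 ] tip [0.7257 0.049  0.026 ]
```

View pics/post.png

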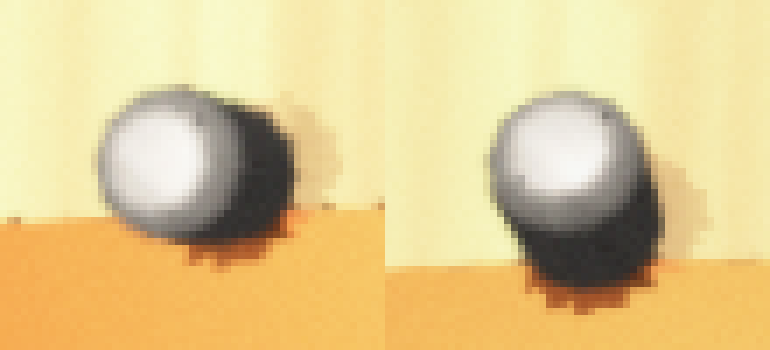

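Both crops show the post's top disc: its centre is at about (208.8,117.5) in w1 and (270.3,22.5) in w2. I'll use these to get the final bearing.

```bash
python3 - <<'E'
from station import arm
from h import *
import pickle
(s1,i1),(s2,i2)=[pickle.load(open(f,"rb")) for f in("w1.pkl","w2.pkl")]
I=arm.camera_info("wrist")
A=(208.8,117.5);B=(270.3,22.5)
print("tri",tri(ray(I,A,s1),ray(I,B,s2)),plane(I,A,.06,s1),plane(I,B,.06,s2))
cap=plane(I,(446.4,177.0),.086,s2)[:2]; post=plane(I,B,.06,s2)[:2]; d=post-cap
print("cap",cap,"bearing",np.degrees(np.arctan2(d[1],d[0])),np.hypot(*d))
# rule edges: bright unsaturated blade columns 285..400, upper edge & lower edge at z=.026
hsv=cv2.cvtColor(i2,cv2.COLOR_RGB2HSV)
for e in(0,-1):
    P=[]
    for x in range(280,400,5):
        r=np.where(hsv[140:200,x,1]<60)[0]
        if len(r): P.append(plane(I,(x,140+r[e]+(-.5 if e==0 else .5)),.026,s2)[:2])
    P=np.array(P,np.float32); vx,vy,x0,y0=cv2.fitLine(P,cv2.DIST_HUBER,0,.01,.01).ravel(); print("edge",np.degrees(np.arctan(vy/vx)),"offset from pivot",vx*(y0-cap[1])-vy*(x0-cap[0]),)
E
```

```text
tri [ 0.691  -0.1004  0.0527] [ 0.6889 -0.0994  0.06  ] [ 0.6906 -0.0978  0.06  ]
cap [0.551  0.0895] bearing -53.29583802730214 0.23360615927577405
edge -13.94604 offset from pivot -0.01632136107810795
edge -14.016848 offset from pivot 0.018652305746855488
```

arm_command:
  motion:
    - [[0,0,39.4],[0,0,2.7],0]
    - [[0,0,39.4],[0,0,0],0]
    - [[0,0,39.4],[0,0,0],0]
    - [[0,0,39.4],[0,0,0],0]
    - [[0,0,39.4],[0,0,0],0]
    - [[0,0,20],[0,0,0],0]
    - [[0,0,19],[0,0,0],0]
    - [[0,0,0],[0,0,0],0]
    - [[0,0,0],[0,0,0],0]
    - [[0,0,0],[0,0,0],0]

```text
t: 3.83
eef_pos: [0.6837, 0.1023, 0.0668]
ee_rot: [-3.14, 0.001, -1.814]
force: [0.1, 0.3, 1.2]
width: 0.0002
```

arm_command:
  motion:
    - [[5.4,0,4],[0,0,0],0]
    - [[5.4,0,0],[0,0,0],0]
    - [[5.4,0,0],[0,0,0],0]
    - [[5.4,0,0],[0,0,0],0]
    - [[5.4,0,0],[0,0,0],0]
    - [[6.6,-0.7,0],[0,0,3],0]
    - [[6.6,-0.7,0],[0,0,3],0]
    - [[6.6,-0.7,0],[0,0,3],0]
    - [[6.6,-0.7,0],[0,0,3],0]
    - [[6.6,-0.7,0],[0,0,3],0]
    - [[6.6,-0.7,0],[0,0,3],0]
    - [[6.6,-0.7,0],[0,0,3],0]
    - [[6.6,-0.7,0],[0,0,3],0]
    - [[6.6,-0.7,0],[0,0,3],0]
    - [[6.6,-0.7,0],[0,0,3],0]
    - [[6.6,-0.7,0],[0,0,3],0]
    - [[0,0,0],[0,0,0],0]
    - [[0,0,0],[0,0,0],0]

```text
t: 5.33
eef_pos: [0.6485, 0.0094, 0.0611]
ee_rot: [-3.141, 0.0, -2.388]
force: [0.4, 0.3, 0.8]
width: 0.0003
```

```bash
python3 - <<'E'
from station import arm
from h import *
import pickle
s=arm.get_state(); im=arm.grab_frame("wrist")
print(s["t"],s["eef_pos"],s["ee_rot"],s["force"])
p=s["eef_pos"][:2]-[.551,.0895]; print("polar",np.hypot(*p),np.degrees(np.arctan2(p[1],p[0])))
pickle.dump((s,im),open("w3.pkl","wb")); cv2.imwrite("pics/w3.png",im[:,:,::-1])
cv2.imwrite("pics/scene3.png",cv2.resize(arm.grab_frame("scene")[180:350,220:490,::-1],None,fx=2.9,fy=2.9,interpolation=cv2.INTER_CUBIC))
E
```

```text
5.3333 [0.6485 0.0094 0.0611] [-3.1414  0.0002 -2.3883] [0.3654 0.2894 0.7611]
polar 0.1261190486702762 -39.39940772973446
```

View pics/w3.png

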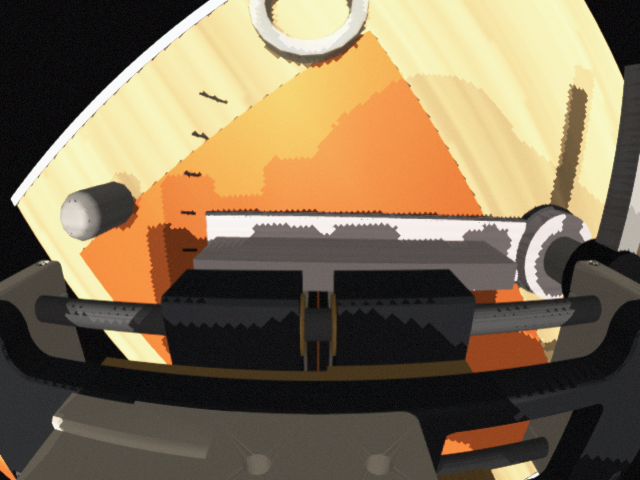

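The rule was pushed with no tilt. Its right blade edge runs from (206,212) to (520,218), the post top is at about (80,217), and the tape is at (308,10). Next I'll measure the rule angle from that edge.

```bash
cat > edge.py <<'E'
from station import arm
from h import *
import pickle,sys
s,im=pickle.load(open(sys.argv[1],"rb")); I=arm.camera_info("wrist")
piv=np.array([.551,.0895]); x0,x1,y0,y1=map(int,sys.argv[2:6]); step=1 if x1>x0 else -1
hsv=cv2.cvtColor(im,cv2.COLOR_RGB2HSV); P=[]
for x in range(min(x0,x1),max(x0,x1),4):
    r=np.where((hsv[y0:y1,x,1]<45)&(hsv[y0:y1,x,2]>150))[0]
    if len(r): P.append(plane(I,(x,y0+r[0]-.5),.026,s)[:2])
P=np.array(P,np.float32); vx,vy,a,b=cv2.fitLine(P,cv2.DIST_HUBER,0,.001,.01).ravel()
if vx<0: vx,vy=-vx,-vy
print("rule deg",np.degrees(np.arctan2(vy,vx)),"offset mm",1e3*(vx*(b-piv[1])-vy*(a-piv[0])),len(P))
E
python3 edge.py w3.pkl 215 480 200 235
python3 - <<'E'
from station import arm
from h import *
import pickle
s,im=pickle.load(open("w3.pkl","rb")); I=arm.camera_info("wrist")
print("post",plane(I,(81,217),.06,s))
E
```

```text
rule deg -47.839947 offset mm -18.239880681789618 67
post [ 0.6867 -0.0963  0.06  ]
```

arm_command:
  motion:
    - [[4.1,-0.5,0],[0,0,1.87],0]
    - [[4.1,-0.5,0],[0,0,1.87],0]
    - [[4.1,-0.5,0],[0,0,1.87],0]
    - [[0,0,0],[0,0,0],0]
    - [[0,0,0],[0,0,0],0]
    - [[0,0,0],[0,0,0],0]

```text
t: 5.93
eef_pos: [0.6403, 0.0009, 0.0607]
ee_rot: [3.142, -0.0, -2.486]
force: [-0.8, 0.1, 0.1]
width: 0.0001
```

arm_command:
  motion:
    - [[-10,0,0],[0,0,0],0]
    - [[-20,0,0],[0,0,0],0]
    - [[0,0,-40],[0,0,0],0]
    - [[0,0,-40],[0,0,0],0]
    - [[0,0,-40],[0,0,0],0]
    - [[0,0,-40],[0,0,0],0]
    - [[0,0,-40],[0,0,0],0]
    - [[0,0,0],[0,0,0],0]
    - [[0,0,0],[0,0,0],0]

```text
t: 6.68
eef_pos: [0.6658, 0.0197, 0.2643]
ee_rot: [-3.139, 0.006, -2.486]
force: [0.1, 0.8, -0.7]
width: 0.0007
```

```bash
python3 - <<'E'
from station import arm
from h import *
import pickle
s=arm.get_state(); im=arm.grab_frame("wrist")
print(s["t"],s["eef_pos"],s["ee_rot"],s["q"])
pickle.dump((s,im),open("w4.pkl","wb")); cv2.imwrite("pics/w4.png",im[:,:,::-1])
E
```

```text
6.6833 [0.6658 0.0197 0.2643] [-3.1391  0.0058 -2.4862] [ 0.322   0.3318  0.0084  0.0005 -1.2411 -1.2375]
```

View pics/w4.png

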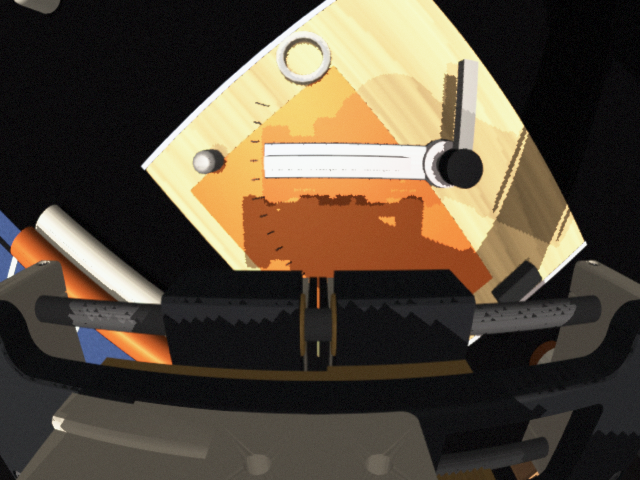

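The rule now lies at (265..425, ~161), pointing at the post top near (206,161). The cap is at (461,169) and the lever end at (467,62). I'll measure both blade edges and the post in this one view.

```bash
cat > chk.py <<'E'
from station import arm
from h import *
import pickle,sys
s,im=pickle.load(open(sys.argv[1],"rb")); I=arm.camera_info("wrist"); x0,x1,y0,y1=map(int,sys.argv[2:6]); px,py,cx,cy=map(int,sys.argv[6:10])
hsv=cv2.cvtColor(im,cv2.COLOR_RGB2HSV)
# post top: bright/grey component round its seed; top rim circle by Hough
g=cv2.cvtColor(im,cv2.COLOR_RGB2GRAY)
p=cv2.resize(g[py-22:py+22,px-22:px+22],None,fx=8,fy=8,interpolation=cv2.INTER_CUBIC)
h=cv2.HoughCircles(p,cv2.HOUGH_GRADIENT,1.5,100,param1=80,param2=15,minRadius=75,maxRadius=115)[0,0]; pp=h[:2]/8-.5+[px-22,py-22]
m=np.zeros_like(g); m[cy-28:cy+28,cx-28:cx+28]=g[cy-28:cy+28,cx-28:cx+28]<45
n,l,st,c=cv2.connectedComponentsWithStats(m); k=1+np.argmax(st[1:,4]); cc,cr=cv2.minEnclosingCircle(np.argwhere(l==k)[:,::-1].astype(np.float32))
post=plane(I,pp,.06,s)[:2]; piv=plane(I,cc,.086,s)[:2]; d=post-piv
print("post px",pp,h[2]/8,post,"cap px",cc,cr,piv,"bearing",np.degrees(np.arctan2(d[1],d[0])))
mid=[]
for e in(0,-1):
    P=[]
    for x in range(x0,x1,4):
        r=np.where((hsv[y0:y1,x,1]<50)&(hsv[y0:y1,x,2]>150))[0]
        if len(r): P.append(plane(I,(x,y0+r[e]+(e and .5 or -.5)),.026,s)[:2])
    vx,vy,a,b=cv2.fitLine(np.array(P,np.float32),cv2.DIST_HUBER,0,.001,.01).ravel()
    v=np.array([vx,vy])*np.sign(vx)
    f=lambda q:1e3*(v[0]*(b-q[1])-v[1]*(a-q[0]))
    print("edge",np.degrees(np.arctan2(v[1],v[0])),"edge left of pivot, post (mm)",f(piv),f(post))
E
python3 chk.py w4.pkl 275 420 130 195 206 161 461 169
```

```text
post px [211.3438 162.4062] 13.63125 [ 0.6852 -0.0918] cap px (459.3723449707031, 167.4574432373047) 22.326662063598633 [0.5493 0.0871] bearing -52.76980227942651
edge -52.876347 edge left of pivot, post (mm) -16.201716578257074 -16.619420272521626
edge -52.854843 edge left of pivot, post (mm) 18.028389244370107 17.694997864928542
```

The rule points at the post within about 2 mm. Next I'll move above the lever's pushing side and turn the tool to suit.

arm_command:
  motion:
    - [[33,24.8,0],[0,0,0],0]
    - [[33,24.8,0],[0,0,0],0]
    - [[33,24.8,0],[0,0,0],0]
    - [[33,24.8,0],[0,0,0],0]
    - [[0,0,0],[0,0,-6.98],0]
    - [[0,0,0],[0,0,-6.98],0]
    - [[0,0,0],[0,0,-6.98],0]
    - [[0,0,0],[0,0,-6.98],0]
    - [[0,0,0],[0,0,-6.98],0]
    - [[0,0,0],[0,0,-6.98],0]
    - [[0,0,0],[0,0,-6.98],0]
    - [[0,0,0],[0,0,-6.98],0]
    - [[0,0,0],[0,0,-6.98],0]
    - [[0,0,0],[0,0,-6.98],0]
    - [[0,0,0],[0,0,-6.98],0]
    - [[0,0,0],[0,0,-6.98],0]
    - [[0,0,0],[0,0,0],0]
    - [[0,0,0],[0,0,0],0]
    - [[0,0,0],[0,0,0],0]

```text
t: 8.32
eef_pos: [0.4987, 0.0173, 0.26]
ee_rot: [3.14, 0.0, -1.029]
force: [-0.9, -0.1, -0.2]
width: 0.0005
```

```bash
python3 - <<'E'
from station import arm
from h import *
import pickle
s4,_=pickle.load(open("w4.pkl","rb")); I=arm.camera_info("wrist")
print("lever end from w4",plane(I,(467.5,61.5),.082,s4))
s=arm.get_state(); im=arm.grab_frame("wrist")
print(s["t"],s["eef_pos"],s["ee_rot"],s["q"])
pickle.dump((s,im),open("w5.pkl","wb")); cv2.imwrite("pics/w5.png",im[:,:,::-1])
E
```

```text
lever end from w4 [0.4674 0.0364 0.082 ]
8.3167 [0.4987 0.0173 0.26  ] [ 3.1401  0.0003 -1.0293] [ 0.4292  0.0589 -0.3477 -0.0001 -1.1658  0.1123]
```

View pics/w5.png

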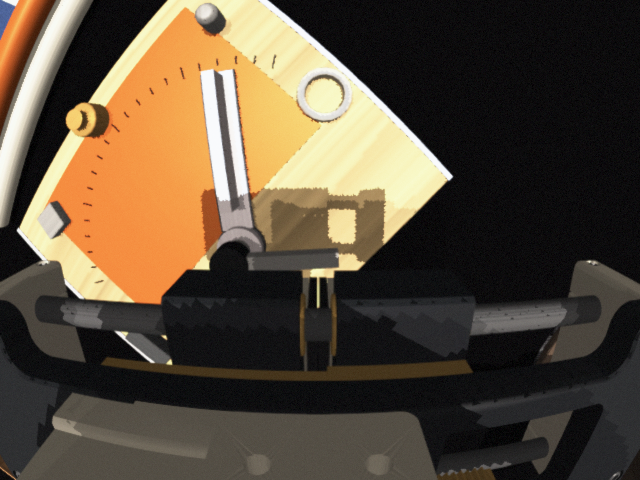

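The lever bar runs from (235,260) to (335,258), just above the fingers, and the rule still points toward the post. Parallax is misleading here, so I'll check which side of the bar the descent lands on.

```bash
python3 - <<'E'
from station import arm
from h import *
import pickle
s,_=pickle.load(open("w5.pkl","rb")); I=arm.camera_info("wrist")
print("TCP foot px at z=.082",project(I,[*s["eef_pos"][:2],.082],s),"tip px",project(I,s["eef_pos"]-[0,0,.022],s))
e=plane(I,(335,252),.082,s);print("lever end",e)
piv=np.array([.5505,.0885]); d=e[:2]-piv; u=d/np.hypot(*d); r=s["eef_pos"][:2]-piv
print("lever bearing",np.degrees(np.arctan2(d[1],d[0])),np.hypot(*d),"tcp along,left mm",1e3*(r@u),1e3*(u[0]*r[1]-u[1]*r[0]))
E
```

```text
TCP foot px at z=.082 [315.4968 222.8601] tip px [314.4049 296.9546]
lever end [0.4703 0.0311 0.082 ]
lever bearing -144.39244219047188 0.09865593513814902 tcp along,left mm 83.58254961357694 27.684168829163593
```

arm_command:
  motion:
    - [[8,0,38],[0,0,0],0]
    - [[0,0,38],[0,0,0],0]
    - [[0,0,38],[0,0,0],0]
    - [[0,0,38],[0,0,0],0]
    - [[0,0,20],[0,0,0],0]
    - [[0,0,18],[0,0,0],0]
    - [[0,0,0],[0,0,0],0]
    - [[0,0,0],[0,0,0],0]

```text
t: 9.03
eef_pos: [0.5026, 0.0102, 0.0702]
ee_rot: [3.139, 0.0, -1.027]
force: [1.0, -0.4, 0.2]
width: 0.0005
```

```bash
python3 - <<'E'
from station import arm
import cv2
cv2.imwrite("pics/sA.png",arm.grab_frame("scene")[:,:,::-1]);cv2.imwrite("pics/dA.png",arm.grab_frame("side")[:,:,::-1])
E
```

arm_command:
  motion:
    - [[-5.3,0,0],[0,0,0],0]
    - [[-5.3,0,0],[0,0,0],0]
    - [[-5.3,0,0],[0,0,0],0]
    - [[-5.8,1.1,0],[0,0,4],0]
    - [[-5.8,1.1,0],[0,0,4],0]
    - [[-5.8,1.1,0],[0,0,4],0]
    - [[-5.8,1.1,0],[0,0,4],0]
    - [[-5.8,1.1,0],[0,0,4],0]
    - [[0,0,0],[0,0,0],0]
    - [[0,0,0],[0,0,0],0]

```text
t: 9.97
eef_pos: [0.4784, 0.049, 0.0713]
ee_rot: [-3.14, 0.0, -1.371]
force: [-0.5, 0.3, -0.2]
width: 0.0006
```

```bash
python3 - <<'E'
from station import arm
from h import *
import pickle
s=arm.get_state(); p=s["eef_pos"][:2]-[.5505,.0885]
print(s["t"],s["eef_pos"],s["ee_rot"],s["force"],"polar",np.hypot(*p),np.degrees(np.arctan2(p[1],p[0])))
B={n:arm.grab_frame(n) for n in("scene","side")}
A={"scene":cv2.imread("pics/sA.png"),"side":cv2.imread("pics/dA.png")}
cv2.imwrite("pics/both.png",np.vstack([np.hstack([cv2.resize(im[k],None,fx=2,fy=2) for im in(A[n],B[n][:,:,::-1])]) for n,k in(("scene",np.s_[190:335,230:430]),("side",np.s_[200:345,230:430]))]))
E
```

```text
9.9667 [0.4784 0.049  0.0713] [-3.1404  0.0004 -1.3713] [-0.487   0.3334 -0.1674] polar 0.08215732819269633 -151.28380625147003
```

View pics/both.png

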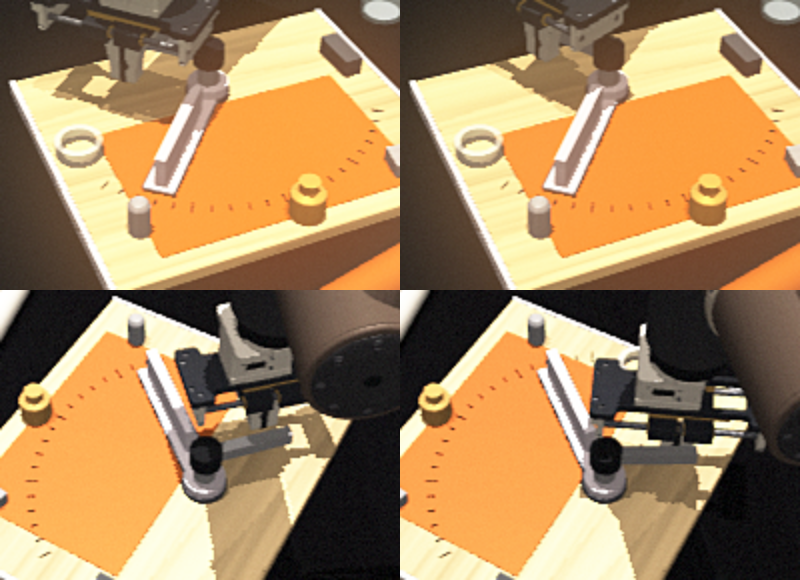

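The rule has not moved and the lever is turning. I'll carry on with the push.

arm_command:
  motion:
    - [[-5.8,1.1,0],[0,0,4],0]
    - [[-5.8,1.1,0],[0,0,4],0]
    - [[-5.8,1.1,0],[0,0,4],0]
    - [[-5.8,1.1,0],[0,0,4],0]
    - [[-5.8,1.1,0],[0,0,4],0]
    - [[-5.8,1.1,0],[0,0,4],0]
    - [[-5.8,1.1,0],[0,0,4],0]
    - [[-5.8,1.1,0],[0,0,4],0]
    - [[-5.8,1.1,0],[0,0,4],0]
    - [[-5.8,1.1,0],[0,0,4],0]
    - [[-5.8,1.1,0],[0,0,4],0]
    - [[-5.8,1.1,0],[0,0,4],0]
    - [[0,0,0],[0,0,0],0]
    - [[0,0,0],[0,0,0],0]

```text
t: 11.23
eef_pos: [0.4786, 0.1173, 0.0708]
ee_rot: [-3.141, 0.0, -2.209]
force: [-0.9, 0.5, -0.4]
width: 0.0001
```

arm_command:
  motion:
    - [[-2.9,0.6,0],[0,0,2],0]
    - [[-2.9,0.6,0],[0,0,2],0]
    - [[-2.9,0.6,0],[0,0,2],0]
    - [[0,0,0],[0,0,0],0]
    - [[0,0,0],[0,0,0],0]

```text
t: 11.65
eef_pos: [0.4825, 0.1249, 0.0708]
ee_rot: [-3.142, 0.0, -2.314]
force: [-0.9, 0.1, -0.7]
width: 0.0002
```

arm_command:
  motion:
    - [[-2.9,0.6,0],[0,0,2],0]
    - [[-2.9,0.6,0],[0,0,2],0]
    - [[-2.9,0.6,0],[0,0,2],0]
    - [[0,0,0],[0,0,0],0]
    - [[0,0,0],[0,0,0],0]

```text
t: 12.07
eef_pos: [0.4875, 0.1325, 0.0709]
ee_rot: [-3.141, 0.001, -2.419]
force: [0.2, 0.7, -0.7]
width: 0.0008
```

arm_command:
  motion:
    - [[-2.2,0.4,0],[0,0,1.5],0]
    - [[-2.2,0.4,0],[0,0,1.5],0]
    - [[0,0,0],[0,0,0],0]
    - [[0,0,0],[0,0,0],0]

```text
t: 12.4
eef_pos: [0.4902, 0.136, 0.0708]
ee_rot: [-3.142, 0.0, -2.472]
force: [-0.8, 0.6, 0.3]
width: 0.0006
```

arm_command:
  motion:
    - [[-2.2,0.4,0],[0,0,1.5],0]
    - [[-2.2,0.4,0],[0,0,1.5],0]
    - [[0,0,0],[0,0,0],0]
    - [[0,0,0],[0,0,0],0]

```text
t: 12.73
eef_pos: [0.4924, 0.1388, 0.0706]
ee_rot: [3.142, -0.001, -2.525]
force: [-3.1, -1.4, 1.5]
width: 0.0007
```

```bash
python3 - <<'E'
from station import arm
from h import *
s=arm.get_state(); p=s["eef_pos"][:2]-[.5505,.0885]
print(s["t"],s["force"],s["moment"],"polar",np.hypot(*p),np.degrees(np.arctan2(p[1],p[0])),"yaw",np.degrees(s["ee_rot"][2]))
E
```

```text
12.7333 [-3.0904 -1.4427  1.4853] [-0.5212  1.2165  0.0665] polar 0.07680138493574674 139.1195463986452 yaw -144.65380510901514
```

The resisting force has risen to 3.4 N, so the lever may be at its stop. I'll push a little further to see.

arm_command:
  motion:
    - [[-1.5,0.3,0],[0,0,1],0]
    - [[-1.5,0.3,0],[0,0,0.5],0]
    - [[0,0,0],[0,0,0],0]
    - [[0,0,0],[0,0,0],0]

```text
t: 13.07
eef_pos: [0.4921, 0.139, 0.0703]
ee_rot: [-3.141, -0.007, -2.552]
force: [-11.0, -6.1, 10.9]
width: 0.0004
```

The tool stopped moving while the force rose to 13 N, so the lever is at its stop. I'll back off, rise and check.

arm_command:
  motion:
    - [[5,0,0],[0,0,0],0]
    - [[15,0,0],[0,0,0],0]
    - [[15,0,0],[0,0,0],0]
    - [[0,0,-38],[0,0,0],0]
    - [[0,0,-38],[0,0,0],0]
    - [[0,0,-38],[0,0,0],0]
    - [[0,0,-38],[0,0,0],0]
    - [[0,0,-38],[0,0,0],0]
    - [[-35,-35,0],[0,0,0],0]
    - [[-35,-35,0],[0,0,0],0]
    - [[-35,-35,0],[0,0,0],0]
    - [[0,-35,0],[0,0,0],0]
    - [[0,-35,0],[0,0,0],0]
    - [[0,0,0],[0,0,0],0]
    - [[0,0,0],[0,0,0],0]
    - [[0,0,0],[0,0,0],0]

```text
t: 14.4
eef_pos: [0.6278, 0.0394, 0.2606]
ee_rot: [-3.142, 0.001, -2.553]
force: [-0.4, 0.2, -0.9]
width: 0.0005
```

```bash
python3 - <<'E'
from station import arm
from h import *
import pickle
s=arm.get_state(); im=arm.grab_frame("wrist")
print(s["t"],s["eef_pos"],s["ee_rot"],s["force"])
pickle.dump((s,im),open("w6.pkl","wb")); cv2.imwrite("pics/w6.png",im[:,:,::-1])
E
```

```text
14.4 [0.6278 0.0394 0.2606] [-3.1415  0.0006 -2.5529] [-0.4134  0.2427 -0.8594]
```

View pics/w6.png

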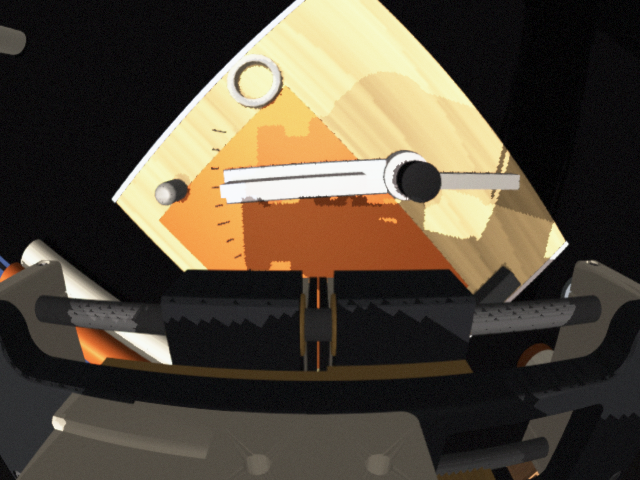

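The lever now points from the cap at (418,180) to its end at (518,182). The rule runs from (222,187) to the hub and still points at the post top near (168,193). Last, a numeric check of the rule, the lever angle and the travel.

```bash
python3 chk.py w6.pkl 235 375 150 225 168 193 418 180; python3 - <<'E'
from station import arm
from h import *
import pickle
s,im=pickle.load(open("w6.pkl","rb")); I=arm.camera_info("wrist")
a=plane(I,(518,182),.082,s)[:2]-plane(I,(418,179.5),.086,s)[:2]
s5,_=pickle.load(open("w4.pkl","rb")); b=plane(I,(467.5,61.5),.082,s5)[:2]-plane(I,(459.4,167.5),.086,s5)[:2]
f=lambda v:np.degrees(np.arctan2(v[1],v[0]))%360
print("lever now",f(a),np.hypot(*a),"before",f(b),np.hypot(*b),"turned rad",np.radians(f(b)-f(a)))
print("post by eye",plane(I,(168,193),.06,s))
E
```

```text
post px [175.7812 191.2188] 12.525 [ 0.6804 -0.0893] cap px (418.0454406738281, 180.15908813476562) 22.073957443237305 [0.5471 0.0885] bearing -53.14433467581299
edge -52.558685 edge left of pivot, post (mm) -15.641575519819748 -13.370584692239778
edge -52.687187 edge left of pivot, post (mm) 18.569403542110173 20.34211009717713
lever now 124.62022132877182 0.10196513864552069 before 212.93431409966465 0.09725557261480229 turned rad 1.541371694763802
post by eye [ 0.6863 -0.0955  0.06  ]
```

```bash
python3 -c "
from station import arm
print(arm.job_done())"
```

```text
the job is handed in; nothing more can be done
None
```

I pushed the rule clockwise by about 39° with the closed fingertip until it pointed at the round post. Then I pushed the clamp lever clockwise to its stop, backed off clear of everything, and handed the job in at about 14.5 s. No verdict was reported.

**Rule:** the last wrist view puts its line about 2.5 mm from the post's centre (limit 8 mm). The check after setting the rule, before the lever was moved, gave 0.5–2 mm. The blade edges measured −52.9° before locking and −52.6° after. The post's bearing came out between −52.8° and −53.9° in the different views, so they disagree by about 1°, or roughly 4 mm at the post. The automatic circle fit on the post gave about 3.5 mm, but it seemed to be pulled off by the post's dark side, so I used a centre judged by eye.

**Lever:** it turned about 1.54 rad and then stopped moving while the push force rose from about 3 N to 13 N, so it is at the stop. I did not see the lever spring back after I backed off.

**Loose things:** in the last view the tape looked undisturbed, and the weight and steel bar looked untouched in the view taken partway through locking. I did not measure the positions of any of them at the end. I did not check the bottle, tumbler, glue and brush again, though the arm stayed clear of them.

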